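# Set the drill vise under the bench drill

## Robot

A 6-joint arm with a two-finger parallel gripper is mounted at the origin on a cart in front of the work surface, level with it; the furniture and walls round the work are solid. World frame = base frame: x ahead of the robot, y to its left, z up, the work surface at z = 0. Lengths are in m, angles in rad, forces in N, time in s.
With the tool pointing down it reaches from about 0.425 to 0.95 m from the base axis. Payload 3.5 kg.
Tool frame: the origin (TCP) lies midway between the tips of the shut fingers; the grasp point (between the pads) lies 19 mm behind it (bot.tcp_to_grasp is the distance from the TCP to the grasp point, in m); z points along the fingers, y is the line along which they close (so a half turn about z gives the same grasp; the last joint's range is limited). The gripper opens to 85 mm and grips with 20 to 120 N. Pads are 22 mm wide; open, the fingers measure 114 mm over their backs; the gripper's body (76 mm by 85 mm) begins 54 mm behind the grasp point. The pads swing forward as they close: fully open they stand 13 mm farther back than shut.
Start: joints at [0.963, 0.286, 1.577, -0, 1.279, -0.15], TCP at [0.298, 0.605, 0.231] pointing down, gripper open.
Joint ranges: [-2.77, 2.77], [-0.9, 2.22], [0.21, 2.48], [-1.53, 4.67], [0.24, 2.81], [-2.84, 2.84]. Speed limits (rad/s): [2.79, 2.79, 3.14, 3.14, 3.14, 3.14].

## Interface

Orientations are given as [roll, pitch, yaw] about the fixed x, y, z axes, in that order (R = Rz(yaw) Ry(pitch) Rx(roll)).
In Python, from station import bot gives the robot as it stands.
- The arm moves only by the shell command python3 -m handwheel 'ROWS' [OPENING] [FORCE]. ROWS is JSON, a list of rows, each a list of 6 numbers: the shift along the tool's x, y, z in cm, then the turn, a rotation vector about the tool's x, y, z in rad. In form: [[x, y, z, ax, ay, az], ...]. A call has 1 to 20 rows; each row is the pose to reach, as a shift and turn from the pose commanded when the call began, along the tool's axes at that moment; what a row does not reach only later rows make up. A row lasts 1/8 s, in which the tool goes at most 62.5 mm and 10.7 degrees, less where a joint would pass 70% of its speed; a pose out of reach is approached as far as the arm can. A call with a gripper value outside its range is refused whole. OPENING is the closure, from 0 (fully open) to 1 (shut), set as the call begins (- or left out, the last holds). The fingers move at their own pace and stop on an object; FORCE is the grip in N (left out, the last holds). Time passes only in rows, so rows that repeat a pose let the fingers close. It gives the time, the measured TCP pose, the force, the opening and the grip force at its end, in the units of the state.
- bot.state(): the state, without advancing time (a new reading comes with each control period).
- bot.capture(name): name is "scene" or "top"; returns the picture (480x640x3 uint8, red, green, blue); there is no depth.
- bot.camera_model(name): a dict with "vertical_fov" (degrees; the focal length in pixels is half the picture's height over the tangent of half this angle, whatever the lens; pixels are square), "cx", "cy" (the principal point, pixels), "k1" (the pictures are not rectified: a ray, as slopes to the right and down, at radius r is drawn at 1 + k1 r^2 times it, then the intrinsics apply), "rvec" (rotation vector, rad) and "tvec" (3), from world to camera coordinates, as OpenCV has them. Camera axes: x right, y down, z forward; pixel columns grow to the right and rows downward; lengths in m; the calibration is good to about 2 mm. A picture is of the moment at which its call begins. camera_model takes no time and is no camera call.
- bot.sign_off(): hands the job in; it is judged then, once.
Trained networks look in the newest picture that a camera, given by its name, has taken for a name from the list of things; names that differ only in an ending like _2 or _b are one class to them, and where a whole thing is asked for, a point or a joint stands for the part that bears it (a point fixed in the world has none). Each returns a list of dicts, best first, with "confidence" (0 to 1); they miss things now and then, are a little off and sometimes report something else, mostly with a low value. They report only what shows in the picture. A call takes as long as a camera call.
- bot.trace(target, camera): "pixels" (480x640 bool, what is visible of it) and "at" ([column, row] as shares, 0 to 1, of the picture: columns of its width, rows of its height, amid what is visible of it).
- bot.pinpoint(target, camera): "at" ([column, row] as shares, 0 to 1, of the picture: columns of its width, rows of its height: a listed point, or the origin of a listed thing).
The state is a dict: "t": time; "qpos": joint angles; "qvel": joint speeds; "joint_torque": joint torques, N m; "tool_pos": TCP position; "orientation": TCP orientation; "ft_force": force on the tool from outside, world axes, zero at the start; "ft_torque": the same for the moment, N m; "gripper_width": opening from 0.0 (shut) to 1.0 (fully open); "finger_force": force on a finger pad.
Only numpy, scipy, OpenCV 4.12 (cv2) and the standard library are available. Lean on these libraries where they do the work, as an engineer would, in place of code of your own. Each camera call takes 0.05 s, during which the arm holds its last target. There are 200 camera calls.

## Task

Lift the drill vise out of the wooden accessory rack over its rails and set it down on the bench drill's table inside the white corner marks, with its round knob pointing away from the drill, and let go of it. Then slide it along the table by its knob end, without lifting it, between the two guide bars until it is fully home against the end stop, so that the marked point of the clamped block is under the drill, and leave it there. Do not touch the drill bit or its chuck, and leave everything else where it stands.

Things in the scene. Friction and masses are not known exactly. Their poses are not given: they have to be found in the camera images.
- vise: Dark steel drill vise, 0.8 kg, 196 mm long, loose, all rigid, an aluminium block in its jaws. Origin: underside, below the block's marked point, near the weight centre. x along it: plain front end x +50 mm, knob end x -146 mm. Foot x -62..+50, 80 mm wide, 10 mm thick. Jaws and block: x -38..+42, flush, 50 mm wide (y +-25), z 22..52 mm, above a bed 44 mm wide.
- vise_knob (a point): Centre of the vise's steel knob at vise x -128 mm, y 0, z 31 mm: a cylinder 26 mm in diameter, 36 mm long along vise x, 18 mm of free space below it. A 14 mm screw leads from it to a bracket 44 mm high at vise x -62..-50 mm. Axes as the vise's.
- punch_mark (a point): The marked point (scribed cross) in the middle of the top of the clamped block, 58 mm straight above the vise's origin; the block measures 33 mm along vise x by 50 mm. Axes as the vise's.
- drill_press: Small grey bench drill, fixed. Origin on the bench below the bit; x towards its column (away from the robot), y to the loading side (left). Flat table, top z 34 mm, x -100..+90, y -100..+300 mm. Vise home: its x along -y of this, origins in line in plan. Head over the bit: y +-39 mm, x -55..+245 mm, z 205..350 mm; feed lever right of it (y -35..-66 mm).
- drill_chuck: Chuck, 38 mm diameter, 150 to 217 mm above the bench, with the drill bit (8 mm diameter, point 102 mm above the bench); fixed, not to be touched. Its origin and axes are those of drill_press.
- drill_tip (a point): Point of the drill bit, 68 mm above the table: 10 mm above the block's top when the vise is below it. Axes as drill_press.
- guide_mouth (a point): On the table, mid-way between the ends of the two aluminium guide bars (14 mm high), at y +60 mm of drill_press. The bars run from here along -y with inner faces at x +-42 mm (2 mm play at each side of the vise's foot); on the +y side they flare outward to y +86 mm, x +-51 mm inside.
- end_stop (a point): Middle of the end stop's face, on the table, at y -50.5 mm of drill_press: a block across the guideway, 22 mm high, which the vise's front end meets when it is fully home.
- load_mark (a point): On the table's top (z 34 mm) at y +185 mm of drill_press, x 0: the vise's origin belongs here when it is set down. The four white corner marks then frame its foot with 6 to 8 mm of room (they enclose y +127..+255 mm, x +-48 mm of drill_press).
- accessory_rack: Low open plywood rack, fixed, 264 mm wide (y), 266 mm deep (x); origin on the bench below its middle, x away from the robot. Board 45 mm above the bench; two bays at y +-60 mm parted by a 6 mm high strip. Side edges 10 mm, front rail 33 mm (corner posts 40 mm), back panel 47 mm above the board. Vise in either bay, front end to the robot, knob away.
- v_block: Bright steel V-block, 90 mm (x) by 60 mm by 50 mm high, loose, in the other bay of the rack; origin in the middle of its underside. Stays where it is.
- pliers: Combination pliers with red grips, 191 mm, lying in front of the rack; a bystander, as are the following.
- chip_brush: Flat chip brush, 198 mm, lying to the right of the drill.
- spray_lube: Spray can, 66 mm diameter, 225 mm high, standing at the right.
- tape_measure: Tape measure, 69 mm, lying at the front left.

How it is judged:
On the way:
1. The vise stands flat on the table inside the corner marks (its origin within 30 mm of load_mark), knob away from the drill, and is let go (horizontal distance between vise and load_mark below 0.03 m and z of vise in the frame of drill_press below 0.038 m and angle between vise's own z axis and vertical below 0.05 rad and y of vise_knob in the frame of load_mark above 0.1 m and linear speed of vise below 0.02 m/s and contact force between the fingers and vise below 0.3 N), for 0.2 s.
At the end, for the whole second after the job is handed in: The vise stands flat on the drill table between the guide bars, home against the end stop, knob to the loading side: the marked point is within 5 mm (in plan) of the drill's point, the vise is square to within 0.07 rad, at rest and let go (horizontal distance between punch_mark and drill_tip below 0.005 m and z of vise in the frame of drill_press below 0.038 m and angle between vise's own z axis and vertical below 0.04 rad and angle between the x axis of vise and the y axis of drill_press, either way round below 0.07 rad and y of vise_knob in the frame of drill_press above 0.1 m and linear speed of vise below 0.01 m/s and contact force between the fingers and vise below 0.2 N); the robot touches nothing.
It fails at once if the drill bit or chuck is touched (over 1 N) (contact force between drill_chuck and anything else above 1 N).
It fails at once if the vise is lifted off the table (over 10 mm) within 150 mm of the drill instead of being slid (horizontal distance between vise and drill_tip below 0.15 m and z of vise in the frame of drill_press above 0.044 m).
It fails at once if the vise is tipped by more than 30 degrees (angle between vise's own z axis and vertical above 0.52 rad).
It fails at once if another thing is moved by more than 25 mm (distance of any of v_block, pliers, chip_brush, spray_lube, tape_measure from where it was at the start of the episode above 0.025 m).
It also fails if it takes over 51 s, if anything falls off the work surface, if the arm or the gripper's body presses on something with over 40 N, if the wrist force passes 120 N, or if a joint passes its speed limit or range.

## Working session

There is one attempt and no reset: what is moved stays moved. The work goes in short steps, Python scripts to look and compute and a shell command to move; the robot and the scene stay as the last step left them, time stands still between calls to the robot, and variables do not carry over. Pictures are saved under pics/ and viewed, at most 10 in all, crops included, and the job is handed in when it is done.

```bash
ls; mkdir -p pics; cat > h.py <<'E'
import numpy as np, cv2
from station import bot
def cam(n):
    m=bot.camera_model(n); f=240/np.tan(np.radians(m["vertical_fov"])/2)
    R=cv2.Rodrigues(np.array(m["rvec"],float))[0]; return m,f,R,np.array(m["tvec"],float)
def ray(n,at):
    m,f,R,t=cam(n); d=np.array([at[0]*640-m["cx"],at[1]*480-m["cy"]])/f
    u=d.copy()
    for _ in range(30): u=d/(1+m["k1"]*(u@u))
    return -R.T@t, R.T@np.array([u[0],u[1],1])
def onz(n,at,z):
    c,d=ray(n,at); return c+d*(z-c[2])/d[2]
def proj(n,P):
    m,f,R,t=cam(n); p=R@np.array(P,float)+t; u=p[:2]/p[2]; u=u*(1+m["k1"]*(u@u)); return u*f+[m["cx"],m["cy"]]
def tri(a,b):
    (c1,d1),(c2,d2)=ray("scene",a),ray("top",b)
    s=np.linalg.lstsq(np.c_[d1,-d2],c2-c1,rcond=None)[0]; p,q=c1+d1*s[0],c2+d2*s[1]
    return (p+q)/2,np.linalg.norm(p-q)
E
python3 - <<'E'
from h import *
np.set_printoptions(precision=4,suppress=True)
for n in("scene","top"):
    im=bot.capture(n); cv2.imwrite(f"pics/{n}0.png",im[...,::-1]); print(n,-cam(n)[2].T@cam(n)[3])
for tg in ["vise","vise_knob","punch_mark","drill_press","drill_tip","guide_mouth","end_stop","load_mark","accessory_rack","v_block"]:
    o={}
    for n in("scene","top"):
        r=bot.pinpoint(tg,n); o[n]=r
        print(tg,n,[(np.round(x["at"],4).tolist(),round(x["confidence"],2)) for x in r[:2]])
    if o["scene"] and o["top"]: print("   ",*tri(o["scene"][0]["at"],o["top"][0]["at"]))
print(bot.state())
E
```

```text
pics
scene [-0.3637 -0.7595  0.8386]
top [0.4394 0.0535 1.4061]
vise scene [([0.4336, 0.4215], 0.58), ([0.3978, 0.4631], 0.55)]
vise top [([0.3378, 0.4831], 0.61)]
    [0.556  0.3141 0.1356] 0.07586351146586878
vise_knob scene [([0.4389, 0.4225], 0.57)]
vise_knob top [([0.342, 0.3937], 0.68)]
    [0.6537 0.3477 0.0827] 0.001701838062490852
punch_mark scene [([0.3911, 0.4342], 0.94), ([0.348, 0.55], 0.15)]
punch_mark top [([0.7448, 0.5027], 0.7), ([0.3327, 0.4835], 0.59)]
    [ 0.3355 -0.1581  0.4196] 0.35411796816275903
drill_press scene [([0.6008, 0.641], 0.64)]
drill_press top [([0.6348, 0.4944], 0.88)]
    [ 0.5187 -0.1899  0.0002] 0.005818878575148144
drill_tip scene [([0.5969, 0.5727], 0.84)]
drill_tip top [([0.6403, 0.4954], 0.91), ([0.3108, 0.4633], 0.32)]
    [ 0.5104 -0.1799  0.108 ] 0.003105006783196133
guide_mouth scene []
guide_mouth top [([0.6094, 0.4971], 0.79)]
end_stop scene [([0.6166, 0.6317], 0.56)]
end_stop top []
load_mark scene [([0.52, 0.5675], 0.97)]
load_mark top [([0.5364, 0.5046], 0.74)]
    [ 0.5081 -0.0067  0.0344] 0.014684877595115014
accessory_rack scene [([0.3958, 0.4735], 0.89)]
accessory_rack top [([0.3111, 0.4573], 0.71)]
    [ 0.5814  0.4253 -0.0137] 0.008356802734989522
v_block scene [([0.3578, 0.4419], 0.82)]
v_block top [([0.2711, 0.485], 0.72)]
    [0.5353 0.4892 0.0415] 3.318738947292055e-05
{'t': 1.1, 'qpos': array([ 0.963 ,  0.2863,  1.5767, -0.    ,  1.2786, -0.15  ]), 'qvel': array([-0.0016, -0.0031,  0.0004,  0.0004,  0.0015, -0.0008]), 'joint_torque': array([ -0.0002, -40.5966, -29.2949,  -0.0002,   0.0005,   0.    ]), 'tool_pos': array([0.2983, 0.6055, 0.2313]), 'orientation': array([3.1416, 0.    , 2.6838]), 'ft_force': array([ 0.0854, -0.8082, -0.1696]), 'ft_torque': array([0.0205, 0.0082, 0.0131]), 'finger_force': 0.0, 'gripper_width': 0.9983342707801274}
```

View pics/scene0.png

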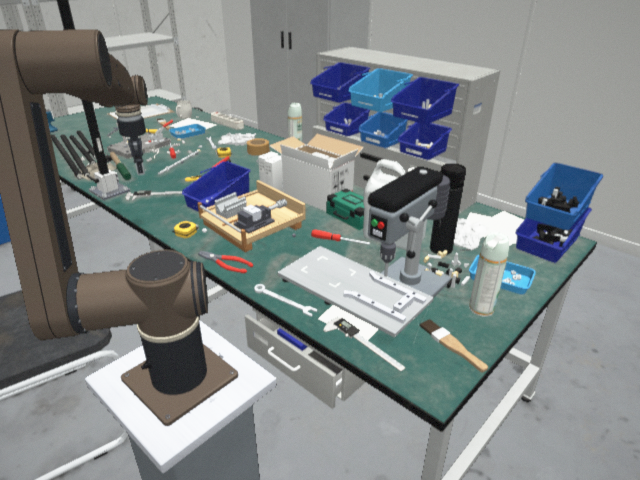

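View pics/top0.png

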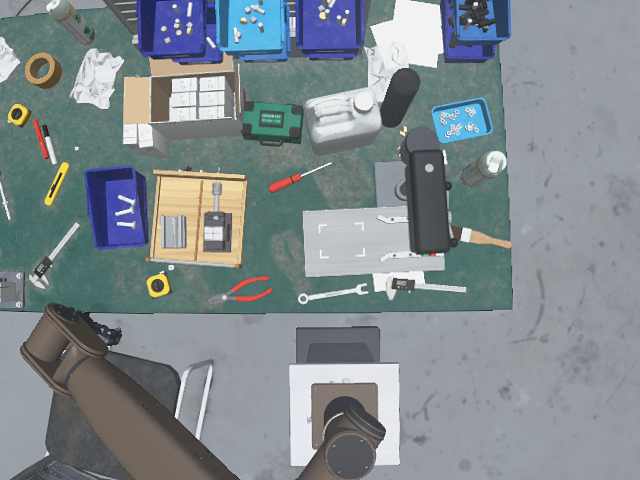

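```bash
python3 - <<'E'
from h import *
np.set_printoptions(precision=4,suppress=True)
im=cv2.imread("pics/top0.png")
a=cv2.resize(im[165:265,145:245],None,fx=4,fy=4,interpolation=3); b=cv2.resize(im[200:280,300:400],None,fx=4,fy=4,interpolation=3)
b=np.vstack([b,np.zeros((80,400,3),np.uint8)]); cv2.imwrite("pics/crop1.png",np.hstack([a,b]))
print("punch",onz("top",[.3327,.4835],.103),onz("scene",[.3911,.4342],.103),tri([.3911,.4342],[.3327,.4835]))
print("knob",onz("top",[.342,.3937],.076),onz("scene",[.4389,.4225],.076))
print("load",onz("top",[.5364,.5046],.034),onz("scene",[.52,.5675],.034))
print("mouth",onz("top",[.6094,.4971],.034)); print("stop",onz("scene",[.6166,.6317],.034))
print("tip",onz("top",[.6403,.4954],.102),onz("scene",[.5969,.5727],.102))
print("press",onz("top",[.6348,.4944],0),onz("scene",[.6008,.641],0))
E
```

```text
punch [0.5317 0.3584 0.103 ] [0.5296 0.3623 0.103 ] (array([0.5301, 0.3597, 0.1036]), np.float64(0.004104933126169883))
knob [0.6554 0.3485 0.076 ] [0.6622 0.3581 0.076 ]
load [ 0.5031 -0.0013  0.034 ] [ 0.5141 -0.0113  0.034 ]
mouth [ 0.5118 -0.1351  0.034 ]
stop [ 0.5185 -0.2232  0.034 ]
tip [ 0.5097 -0.1798  0.102 ] [ 0.5189 -0.1761  0.102 ]
press [ 0.5168 -0.1877  0.    ] [ 0.5212 -0.1916  0.    ]
```

View pics/crop1.png

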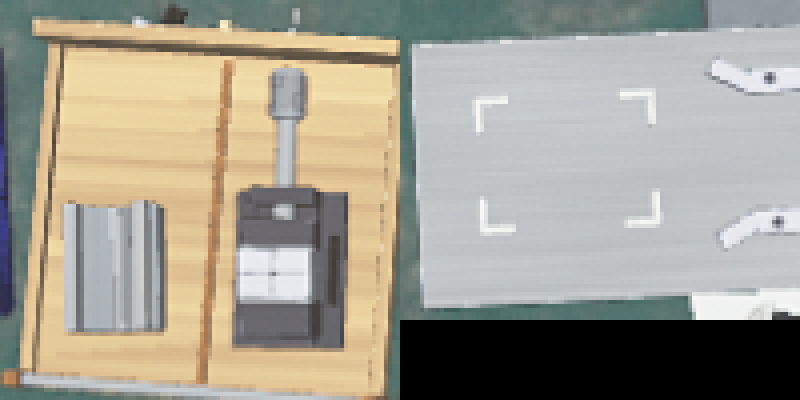

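```bash
python3 - <<'E'
from h import *
np.set_printoptions(precision=4,suppress=True)
def w(c,r,ox,oy,z,off=0): return onz("top",[(ox+(c-off+.5)/4)/640,(oy+(r+.5)/4)/480],z)[:2]
L=[w(c,r,300,200,.034,400) for c,r in [(476,100),(654,92),(660,225),(482,232)]]
L=np.array(L);print(L,L.mean(0)); d=lambda a,b:(np.linalg.norm(b-a),np.degrees(np.arctan2(*(b-a)[::-1])))
print(d(L[1],L[0]),d(L[2],L[3]),d(L[3],L[0]),d(L[2],L[1]))
T=[w(c,r,300,200,.034,400) for c,r in [(413,45),(423,306)]]; print("table left",T,d(T[1],T[0]))
G=[w(c,r,300,200,.048,400) for c,r in [(713,66),(724,241)]]; print("flare ends",G,d(G[1],G[0]))
p=w(273,273,145,165,.103); k0=w(289,68,145,165,.085);k1=w(289,118,145,165,.085); print("punch",p,"knob",k0,k1,d(p,(k0+k1)/2))
B=[w(c,r,145,165,.103) for c,r in [(239,245),(313,248),(308,301),(236,298)]];print("block",np.array(B),np.mean(B,0),d(B[0],B[1]),d(B[3],B[2]),d(B[3],B[0]),d(B[2],B[1]))
F=[w(c,r,145,165,.055) for c,r in [(348,193),(344,348)]];print("foot",F,d(F[1],F[0]))
E
```

```text
[[ 0.5529  0.0671]
 [ 0.5571 -0.0604]
 [ 0.462  -0.063 ]
 [ 0.4585  0.0639]] [0.5076 0.0019]
(np.float64(0.12759220786287648), np.float64(91.87958168906655)) (np.float64(0.1269469106230863), np.float64(91.58410087663351)) (np.float64(0.09452988866631633), np.float64(1.9484135587517617)) (np.float64(0.09518599178299321), np.float64(1.5584942814571978))
table left [array([0.5932, 0.112 ]), array([0.4063, 0.1065])] (np.float64(0.1869793065520333), np.float64(1.6671484132121603))
flare ends [array([ 0.5739, -0.1015]), array([ 0.4499, -0.1068])] (np.float64(0.12413944731764244), np.float64(2.4427985336978906))
punch [0.5281 0.3571] knob [0.6735 0.351 ] [0.6381 0.3507] (np.float64(0.12782763676707978), np.float64(-2.810559830215055))
block [[0.5477 0.381 ]
 [0.545  0.3293]
 [0.5086 0.3327]
 [0.5112 0.3829]] [0.5281 0.3565] (np.float64(0.05177543672090173), np.float64(-93.00260515754789)) (np.float64(0.05028932105276107), np.float64(-92.9405806336404)) (np.float64(0.03656921354401349), np.float64(-2.930033867376476)) (np.float64(0.03654312054715601), np.float64(-5.26068624267644))
foot [array([0.5879, 0.3144]), array([0.4776, 0.317 ])] (np.float64(0.11036974855200744), np.float64(-1.368297858418223))
```

```bash
cat >> h.py <<'E'
from scipy.spatial.transform import Rotation as Ro
def row(x,y,z,yaw):
    s=bot.state(); R=Ro.from_euler("xyz",s["orientation"]); T=Ro.from_euler("xyz",[np.pi,0,yaw])
    d=R.inv().apply(np.array([x,y,z])-s["tool_pos"])*100; v=(R.inv()*T).as_rotvec()
    print(np.round(d,2),np.round(v,3)," t",s["t"],"tcp",np.round(s["tool_pos"],4),np.round(s["orientation"],4),"q",np.round(s["qpos"],2))
    print("  F",np.round(s["ft_force"],1),"w",round(s["gripper_width"],3),"ff",s["finger_force"])
E
python3 -c "
from h import *
row(.529,.358,.20,-.049)"
```

```text
[-31.63 -12.     3.13] [ 0.    -0.     2.733]  t 1.1 tcp [0.2983 0.6055 0.2313] [3.1416 0.     2.6838] q [ 0.96  0.29  1.58 -0.    1.28 -0.15]
  F [ 0.1 -0.8 -0.2] w 0.998 ff 0.0
```

```bash
python3 -m handwheel '[[-31.63,-12,3.13,0,0,2.733],[-31.63,-12,3.13,0,0,2.733],[-31.63,-12,3.13,0,0,2.733],[-31.63,-12,3.13,0,0,2.733],[-31.63,-12,3.13,0,0,2.733],[-31.63,-12,3.13,0,0,2.733],[-31.63,-12,3.13,0,0,2.733],[-31.63,-12,3.13,0,0,2.733],[-31.63,-12,3.13,0,0,2.733],[-31.63,-12,3.13,0,0,2.733],[-31.63,-12,3.13,0,0,2.733],[-31.63,-12,3.13,0,0,2.733],[-31.63,-12,3.13,0,0,2.733],[-31.63,-12,3.13,0,0,2.733],[-31.63,-12,3.13,0,0,2.733],[-31.63,-12,3.13,0,0,2.733],[-31.63,-12,3.13,0,0,2.733]]' 0 60; python3 -c "
from h import *
bot.capture('scene')
for n in ('punch_mark','vise_knob'): print(n,[(onz('scene',r['at'],z),r['confidence']) for r in bot.pinpoint(n,'scene')[:2] for z in [.103 if n[0]=='p' else .076]])
row(.529,.358,.066,-.049)"
```

```text
t: 3.22
tool_pos: [0.529, 0.358, 0.2]
orientation: [3.142, -0.0, -0.048]
ft_force: [0.1, 0.1, 0.7]
gripper_width: 1.001
finger_force: 0.0
punch_mark [(array([0.53922851, 0.35842888, 0.103     ]), 0.75)]
vise_knob [(array([0.65795668, 0.35558604, 0.076     ]), 0.94)]
[0.000e+00 1.000e-02 1.341e+01] [ 0.    -0.     0.001]  t 3.375 tcp [0.529  0.3581 0.2001] [ 3.1416 -0.     -0.0484] q [ 0.44  0.23  1.7  -0.    1.21  2.06]
  F [ 0.4 -0.2 -0.1] w 0.995 ff 0.0
```

```bash
python3 -m handwheel '[[0,0,4,0,0,0],[0,0,8,0,0,0],[0,0,11,0,0,0],[0,0,12.5,0,0,0],[0,0,13.4,0,0,0],[0,0,13.4,0,0,0]]' 0; python3 -m handwheel '[[0,0,0,0,0,0],[0,0,0,0,0,0],[0,0,0,0,0,0],[0,0,0,0,0,0],[0,0,0,0,0,0],[0,0,0,0,0,0]]' 1 90
```

```text
t: 4.12
tool_pos: [0.5293, 0.3582, 0.0663]
orientation: [-3.141, -0.0, -0.049]
ft_force: [0.1, 0.6, 0.2]
gripper_width: 1.001
finger_force: 0.0
t: 4.88
tool_pos: [0.53, 0.3586, 0.0678]
orientation: [-3.14, -0.002, -0.049]
ft_force: [-0.2, -0.8, 6.2]
gripper_width: 0.575
finger_force: 95.7
```

```bash
python3 -m handwheel '[[0,0,-1,0,0,0],[0,0,-3,0,0,0],[0,0,-6,0,0,0],[0,0,-9,0,0,0],[0,0,-12,0,0,0],[0,0,-14,0,0,0],[0,0,-14,0,0,0],[0,0,-14,0,0,0]]'; python3 - <<'E'
from h import *
im=bot.capture('scene'); cv2.imwrite('pics/lift.png',im[...,::-1])
row(.508,-.004,.20,1.600)
E
```

```text
t: 5.88
tool_pos: [0.528, 0.3576, 0.2042]
orientation: [3.14, 0.003, -0.049]
ft_force: [-0.3, -0.7, -7.4]
gripper_width: 0.572
finger_force: 94.6
[-0.2  36.2   0.43] [-0.002  0.004 -1.649]  t 5.925 tcp [0.5278 0.3575 0.2036] [ 3.1396  0.0038 -0.0493] q [0.44 0.23 1.7  0.   1.22 2.06]
  F [ 0.1 -0.7 -7.1] w 0.574 ff 94.57806944847107
```

View pics/lift.png

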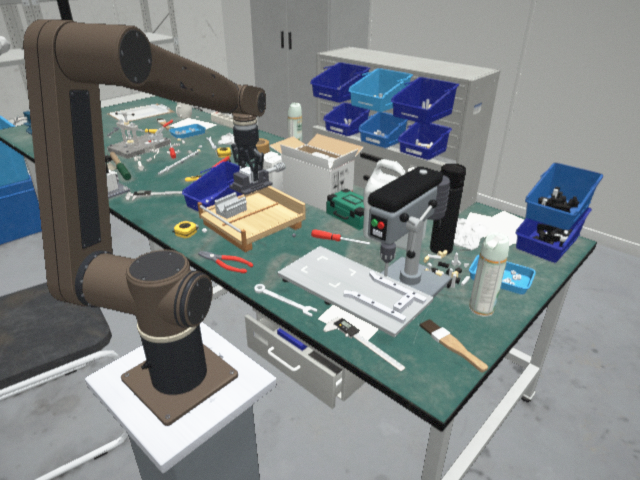

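```bash
python3 -m handwheel '[[0,1,0,0,0,-0.05],[0,3,0,0,0,-0.15],[0,6,0,0,0,-0.3],[0,9.5,0,0,0,-0.46],[0,13,0,0,0,-0.62],[-0.1,16.5,0,0,0,-0.78],[-0.1,20,0,0,0,-0.94],[-0.1,23.5,0,0,0,-1.1],[-0.2,27,0,0,0,-1.26],[-0.2,30.5,0,0,0,-1.42],[-0.2,33.5,0,0,0,-1.55],[-0.2,35.5,0,0,0,-1.63],[-0.2,36.2,0,0,0,-1.649],[-0.2,36.2,0,0,0,-1.649],[-0.2,36.2,0,0,0,-1.649]]'; python3 - <<'E'
from h import *
np.set_printoptions(precision=4,suppress=True)
bot.capture('scene'); im=bot.capture('top'); cv2.imwrite('pics/over.png',cv2.resize(im[150:300,270:470,::-1],None,fx=4,fy=4,interpolation=3))
b=bot.state()["tool_pos"][2]-.021
for n,h in (('punch_mark',.058),('vise_knob',.031)):
  for c in('scene','top'): print(n,c,[(onz(c,r['at'],b+h),r['confidence']) for r in bot.pinpoint(n,c)[:1]])
row(.508,-.004,.057,1.600)
E
```

```text
t: 7.8
tool_pos: [0.509, -0.0026, 0.2057]
orientation: [-3.141, -0.001, 1.6]
ft_force: [-0.5, 0.2, -7.2]
gripper_width: 0.575
finger_force: 94.2
punch_mark scene [(array([ 0.512 , -0.0047,  0.2429]), 0.8)]
punch_mark top [(array([ 0.5129, -0.01  ,  0.2429]), 0.78)]
vise_knob scene [(array([0.5024, 0.1291, 0.2159]), 0.56)]
vise_knob top [(array([0.5079, 0.1174, 0.2159]), 0.88)]
[-0.1  -0.13 14.91] [ 0. -0.  0.]  t 8.1 tcp [ 0.5092 -0.003   0.2061] [ 3.1415 -0.      1.6003] q [-0.21 -0.06  2.    0.    1.2  -0.23]
  F [-1.1  0.7 -7.1] w 0.568 ff 94.16739821434021
```

View pics/over.png

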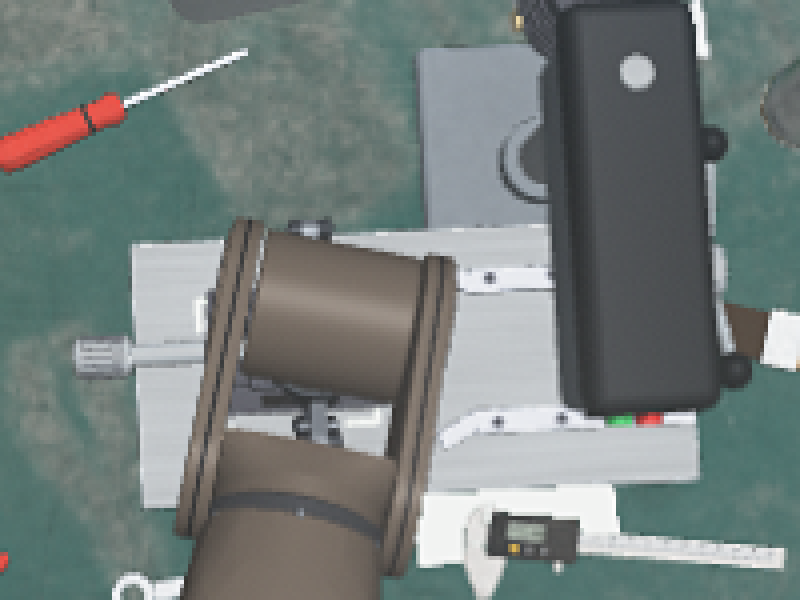

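```bash
python3 -m handwheel '[[0,0,2,0,0,0],[0,0,5.5,0,0,0],[-0.1,-0.13,9,0,0,0],[-0.1,-0.13,12,0,0,0],[-0.1,-0.13,13.8,0,0,0],[-0.1,-0.13,14.3,0,0,0],[-0.1,-0.13,14.6,0,0,0],[-0.1,-0.13,14.8,0,0,0]]'
```

```text
t: 9.1
tool_pos: [0.5091, -0.0047, 0.0593]
orientation: [3.139, 0.001, 1.6]
ft_force: [0.3, -0.6, -7.5]
gripper_width: 0.576
finger_force: 94.5
```

```bash
python3 -m handwheel '[[0,0,0.1,0,0,0],[0,0,0.2,0,0,0],[0,0,0.3,0,0,0],[0,0,0.3,0,0,0]]'
```

```text
t: 9.6
tool_pos: [0.5084, -0.0046, 0.0567]
orientation: [3.142, 0.0, 1.6]
ft_force: [-4.4, -0.4, 6.2]
gripper_width: 0.573
finger_force: 96.1
```

```bash
python3 -m handwheel '[[0,0,0,0,0,0],[0,0,0,0,0,0],[0,0,0,0,0,0],[0,0,0,0,0,0],[0,0,-2,0,0,0],[0,0,-6,0,0,0],[0,0,-11,0,0,0],[0,0,-14,0,0,0],[6,0,-14,0,0,0],[12,0,-14,0,0,0],[18,0,-14,0,0,0],[22,0,-14,0,0,0],[22,0,-14,0,0,0]]' 0 40; python3 - <<'E'
from h import *
np.set_printoptions(precision=4,suppress=True)
bot.capture('scene'); im=bot.capture('top'); cv2.imwrite('pics/placed.png',cv2.resize(im[180:280,280:440,::-1],None,fx=5,fy=5,interpolation=3))
for n,h in (('punch_mark',.092),('vise_knob',.065),('load_mark',.034),('drill_tip',.102),('guide_mouth',.034)):
  for c in('scene','top'): print(n,c,[(onz(c,r['at'],h),r['confidence']) for r in bot.pinpoint(n,c)[:1]])
row(.504,.124,.16,1.600)
E
```

```text
t: 11.22
tool_pos: [0.501, 0.2178, 0.1949]
orientation: [-3.142, -0.0, 1.604]
ft_force: [-1.3, -0.5, -0.7]
gripper_width: 1.002
finger_force: 0.0
punch_mark scene [(array([ 0.5106, -0.01  ,  0.092 ]), 0.9)]
punch_mark top [(array([ 0.5075, -0.0026,  0.092 ]), 0.66)]
vise_knob scene [(array([0.512 , 0.1343, 0.065 ]), 0.75)]
vise_knob top [(array([0.4986, 0.119 , 0.065 ]), 0.91)]
load_mark scene [(array([ 0.5078, -0.008 ,  0.034 ]), 0.7)]
load_mark top [(array([0.5172, 0.0041, 0.034 ]), 0.76)]
drill_tip scene [(array([ 0.5131, -0.1812,  0.102 ]), 0.79)]
drill_tip top [(array([ 0.5162, -0.1862,  0.102 ]), 0.62)]
guide_mouth scene [(array([ 0.5062, -0.1302,  0.034 ]), 0.96)]
guide_mouth top [(array([ 0.5214, -0.1226,  0.034 ]), 0.84)]
[-9.11 -0.02  3.51] [ 0.    -0.    -0.001]  t 11.825 tcp [0.5017 0.2151 0.1951] [ 3.1415 -0.0001  1.5991] q [0.22 0.04 1.93 0.   1.18 0.19]
  F [0.5 0.1 0.7] w 1.002 ff 0.0
```

View pics/placed.png

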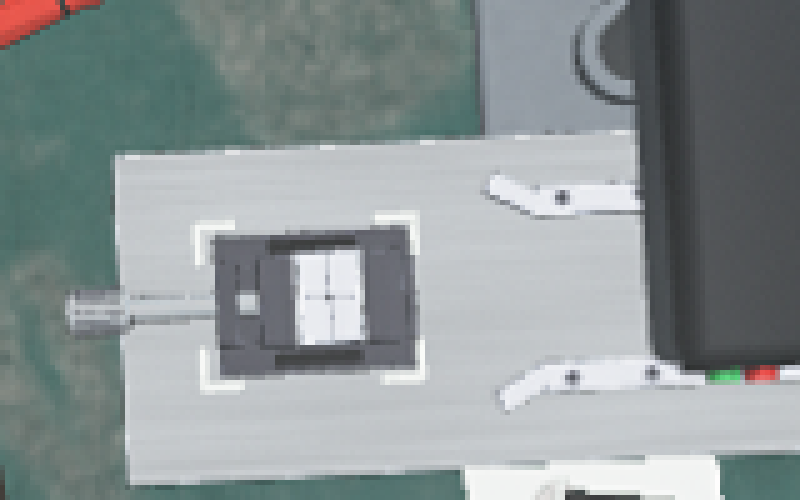

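```bash
python3 - <<'E'
from h import *
np.set_printoptions(precision=4,suppress=True)
def w(c,r,z): return onz("top",[(280+(c+.5)/5)/640,(180+(r+.5)/5)/480],z)[:2]
p=w(328,297,.092);k=(w(68,311,.075)+w(130,308,.075))/2
print("punch",p,"knob",k,np.degrees(np.arctan2(*(k-p)[::-1])),np.linalg.norm(k-p))
u=[w(545,215,.048),w(638,211,.048)];l=[w(550,364,.048),w(650,361,.048)]
print("guides",u,l,np.degrees([np.arctan2(*(a[0]-a[1])[::-1]) for a in(u,l)]))
B=[w(*c,.048) for c in[(590,199+14),(590,377-14)]];print(B,np.mean(B,0))
t=[w(117,155,.034),w(640,132,.034)];b=[w(128,485,.034),w(795,455,.034)]
print("table edges",np.degrees([np.arctan2(*(a[0]-a[1])[::-1]) for a in(t,b)]))
E
```

```text
punch [ 0.5078 -0.0057] knob [0.5032 0.1206] 92.07321939590781 0.1264211059447083
guides [array([ 0.5551, -0.1316]), array([ 0.5568, -0.1846])] [array([ 0.4706, -0.1326]), array([ 0.4716, -0.1893])] [91.7762 90.952 ]
[array([ 0.556 , -0.1572]), array([ 0.4709, -0.1552])] [ 0.5134 -0.1562]
table edges [91.8292 91.833 ]
```

```bash
python3 -c "
from h import *
row(.5035,.122,.048,1.600)"; python3 -m handwheel '[[-4,0,0,0,0,0],[-8,0.1,0,0,0,0],[-9.3,0.15,2,0,0,0],[-9.3,0.15,6,0,0,0],[-9.3,0.15,10,0,0,0],[-9.3,0.15,13,0,0,0],[-9.3,0.15,14.4,0,0,0],[-9.3,0.15,14.7,0,0,0],[-9.3,0.15,14.7,0,0,0]]'
```

```text
[-9.31 -0.08 14.71] [ 0.    -0.    -0.001]  t 11.825 tcp [0.5017 0.2151 0.1951] [ 3.1415e+00 -1.0000e-04  1.5991e+00] q [0.22 0.04 1.93 0.   1.18 0.19]
  F [0.5 0.1 0.7] w 1.002 ff 0.0
t: 12.95
tool_pos: [0.5067, 0.1226, 0.0491]
orientation: [3.14, -0.0, 1.6]
ft_force: [0.2, 1.0, 0.2]
gripper_width: 1.001
finger_force: 0.0
```

```bash
python3 -m handwheel '[[0,-0.28,0,0,0,0],[0,-0.28,0,0,0,0],[0,-0.28,0,0,0,0]]' 0; python3 -m handwheel '[[0,0,0,0,0,0],[0,0,0,0,0,0],[0,0,0,0,0,0],[0,0,0,0,0,0],[0,0,0,0,0,0],[0,0,0,0,0,0],[0,0,0,0,0,0]]' 1 25; python3 -c "
from h import *
row(.5035,.122,.048,1.600)"
```

```text
t: 13.32
tool_pos: [0.5032, 0.1225, 0.0485]
orientation: [3.141, -0.0, 1.6]
ft_force: [0.2, -0.7, -0.2]
gripper_width: 1.001
finger_force: 0.0
t: 14.2
tool_pos: [0.5031, 0.1225, 0.0481]
orientation: [3.141, 0.0, 1.6]
ft_force: [0.0, 0.4, 1.5]
gripper_width: 0.294
finger_force: 24.9
[-0.05  0.04  0.01] [ 0.  0. -0.]  t 14.2 tcp [0.5031 0.1225 0.0481] [3.1413 0.     1.5999] q [ 0.04  0.18  2.08 -0.    0.88  0.01]
  F [0.  0.4 1.5] w 0.294 ff 24.852864146232605
```

```bash
python3 -m handwheel '[[-0.5,0,0,0,0,0],[-1.5,0,0,0,0,0],[-3,0.05,0,0,0,0],[-4.5,0.1,0,0,0,0],[-6,0.1,0,0,0,0],[-6.5,0.1,0,0,0,0],[-6.5,0.1,0,0,0,0]]'; python3 - <<'E'
from h import *
np.set_printoptions(precision=4,suppress=True)
bot.capture('scene'); im=bot.capture('top'); cv2.imwrite('pics/slide.png',cv2.resize(im[180:280,280:440,::-1],None,fx=5,fy=5,interpolation=3))
for n,h in (('punch_mark',.092),('vise_knob',.065)):
  for c in('scene','top'): print(n,c,[(onz(c,r['at'],h),r['confidence']) for r in bot.pinpoint(n,c)[:1]])
E
```

```text
t: 15.08
tool_pos: [0.506, 0.056, 0.0481]
orientation: [3.142, 0.002, 1.6]
ft_force: [-1.0, -3.4, 2.5]
gripper_width: 0.295
finger_force: 24.6
punch_mark scene [(array([ 0.5068, -0.071 ,  0.092 ]), 0.88)]
punch_mark top [(array([0.5331, 0.4711, 0.092 ]), 0.63)]
vise_knob scene [(array([0.5083, 0.0669, 0.065 ]), 0.86)]
vise_knob top []
```

View pics/slide.png

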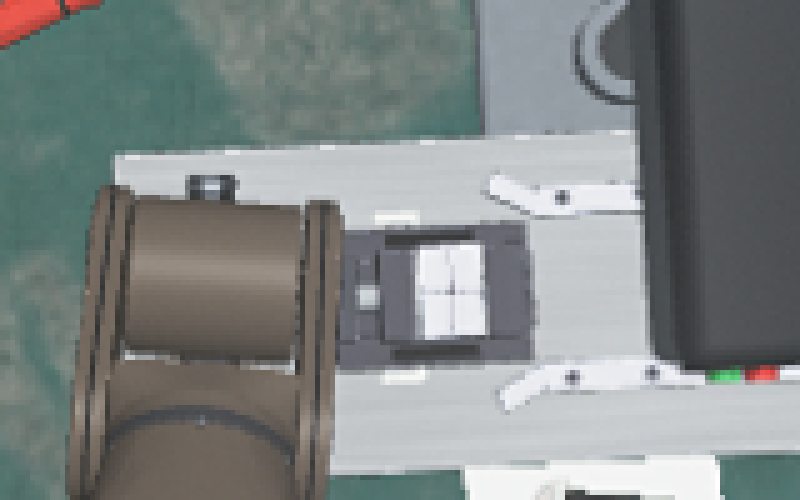

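```bash
python3 -m handwheel '[[-0.5,0,0,0,0,0],[-1.5,0,0,0,0,0],[-2.5,0,0,0,0,0],[-3.5,0,0,0,0,0],[-4.2,0,0,0,0,0],[-4.5,0,0,0,0,0],[-4.5,0,0,0,0,0]]'; python3 - <<'E'
from h import *
np.set_printoptions(precision=4,suppress=True)
im=bot.capture('top'); cv2.imwrite('pics/slide2.png',cv2.resize(im[180:280,280:440,::-1],None,fx=5,fy=5,interpolation=3))
row(.5035,.122,.048,1.600)
E
```

```text
t: 16.25
tool_pos: [0.5071, 0.0129, 0.0481]
orientation: [3.142, -0.001, 1.6]
ft_force: [0.2, 4.2, 3.2]
gripper_width: 0.297
finger_force: 24.8
[10.92 -0.05  0.02] [ 0. -0. -0.]  t 16.3 tcp [0.5071 0.0129 0.0481] [ 3.1415 -0.0004  1.5998] q [-0.18  0.16  2.11  0.    0.88 -0.2 ]
  F [0.2 4.6 3.3] w 0.294 ff 24.815860390663147
```

View pics/slide2.png

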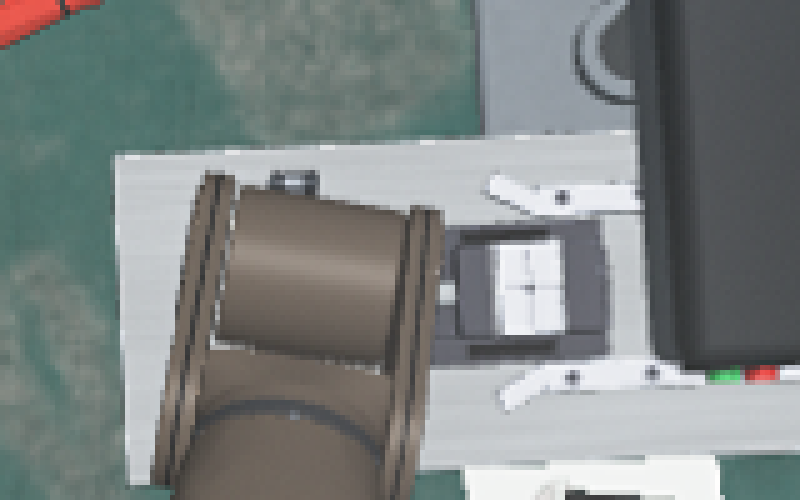

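```bash
python3 -m handwheel '[[-0.5,0,0,0,0,0],[-1.5,0,0,0,0,0],[-2.5,0,0,0,0,0],[-3,0,0,0,0,0],[-3,0,0,0,0,0]]'; python3 -m handwheel '[[0,0,0,0,0,0],[0,0,0,0,0,0],[0,0,0,0,0,0],[0,0,-2,0,0,0],[0,0,-6,0,0,0],[0,0,-8,0,0,0],[2,0,-8,0,0,0],[4.5,0,-8,0,0,0],[4.5,0,-8,0,0,0]]' 0; python3 -m handwheel '[[0,0,0,0,0,0],[0,0,0,0,0,0],[0,0,0,0,0,0],[0,0,0,0,0,0],[0,0,0,0,0,0],[0,0,0,0,0,0],[0,0,3,0,0,0],[0,0,6,0,0,0],[0,0,7,0,0,0],[0,0,7,0,0,0]]' 1 25
```

```text
t: 16.92
tool_pos: [0.5081, -0.0178, 0.0481]
orientation: [3.141, 0.001, 1.6]
ft_force: [0.1, 2.4, 2.9]
gripper_width: 0.292
finger_force: 24.9
t: 18.05
tool_pos: [0.5063, 0.0284, 0.1278]
orientation: [-3.141, 0.0, 1.602]
ft_force: [0.0, 0.6, 0.3]
gripper_width: 0.994
finger_force: 0.0
t: 19.3
tool_pos: [0.5064, 0.0276, 0.0577]
orientation: [-3.14, -0.0, 1.6]
ft_force: [-0.7, -0.4, -0.1]
gripper_width: 0.0
finger_force: 0.0
```

```bash
python3 -m handwheel '[[-0.5,0,0,0,0,0],[-1.2,0,0,0,0,0],[-2,0,0,0,0,0],[-3,0,0,0,0,0],[-4,0,0,0,0,0],[-4.7,0,0,0,0,0],[-5,0,0,0,0,0],[-5,0,0,0,0,0]]'; python3 -m handwheel '[[-0.2,0,0,0,0,0],[-0.4,0,0,0,0,0],[-0.4,0,0,0,0,0]]'
```

```text
t: 20.3
tool_pos: [0.5087, -0.0226, 0.0586]
orientation: [3.14, -0.0, 1.599]
ft_force: [0.7, 3.5, 2.8]
gripper_width: -0.001
finger_force: 1.7
t: 20.68
tool_pos: [0.5086, -0.0261, 0.0584]
orientation: [3.141, -0.001, 1.6]
ft_force: [0.0, 4.7, 3.7]
gripper_width: -0.002
finger_force: 2.5
```

```bash
python3 -m handwheel '[[-0.2,0,0,0,0,0],[-0.4,0,0,0,0,0],[-0.4,0,0,0,0,0]]'; python3 -m handwheel '[[-0.2,0,0,0,0,0],[-0.3,0,0,0,0,0],[-0.3,0,0,0,0,0]]';python3 -c "
from h import *
row(.5035,.122,.048,1.600)"
```

```text
t: 21.05
tool_pos: [0.5086, -0.0301, 0.0584]
orientation: [3.141, -0.001, 1.6]
ft_force: [0.1, 5.0, 4.0]
gripper_width: -0.001
finger_force: 2.5
t: 21.42
tool_pos: [0.5086, -0.0309, 0.0584]
orientation: [3.141, -0.006, 1.598]
ft_force: [0.9, 12.2, 4.7]
gripper_width: -0.002
finger_force: 6.2
[15.29 -0.09  1.12] [ 0.    -0.006 -0.002]  t 21.425 tcp [ 0.5086 -0.0309  0.0584] [ 3.1412 -0.0055  1.5982] q [-0.26  0.14  2.1   0.01  0.9  -0.29]
  F [ 0.9 12.2  4.7] w -0.002 ff 6.245499921953979
```

```bash
python3 -m handwheel '[[-0.2,0,0,0,0,0],[-0.2,0,0,0,0,0]]'; python3 -m handwheel '[[1,0,0,0,0,0],[3,0,0,0,0,0],[6,0,0,0,0,0],[9,0,-2,0,0,0],[13,0,-6,0,0,0],[18,0,-10,0,0,0],[23,0,-14,0,0,0],[26,0,-15,0,0,0],[26,0,-15,0,0,0]]'; python3 - <<'E'
from h import *
np.set_printoptions(precision=4,suppress=True)
s=bot.capture('scene'); im=bot.capture('top'); cv2.imwrite('pics/end.png',np.hstack([cv2.resize(im[190:270,330:430,::-1],(400,320),interpolation=3),cv2.resize(s[240:320,330:430,::-1],(400,320),interpolation=3)]))
for n,h in (('punch_mark',.092),('vise_knob',.065),('drill_tip',.102)):
  for c in('scene','top'): print(n,c,[(onz(c,r['at'],h),r['confidence']) for r in bot.pinpoint(n,c)[:1]])
E
```

```text
t: 21.68
tool_pos: [0.5086, -0.031, 0.0584]
orientation: [3.141, -0.01, 1.597]
ft_force: [2.1, 19.0, 6.0]
gripper_width: 0.005
finger_force: 9.5
t: 22.8
tool_pos: [0.5014, 0.2255, 0.2091]
orientation: [3.139, 0.001, 1.603]
ft_force: [-0.2, -0.3, 0.2]
gripper_width: 0.004
finger_force: 0.0
punch_mark scene [(array([ 0.5165, -0.1976,  0.092 ]), 0.96)]
punch_mark top [(array([ 0.5234, -0.1898,  0.092 ]), 0.76)]
vise_knob scene [(array([ 0.51  , -0.0497,  0.065 ]), 0.71)]
vise_knob top [(array([ 0.5071, -0.0618,  0.065 ]), 0.65)]
drill_tip scene [(array([ 0.5309, -0.1771,  0.102 ]), 0.83)]
drill_tip top [(array([ 0.5148, -0.1846,  0.102 ]), 0.83)]
```

View pics/end.png

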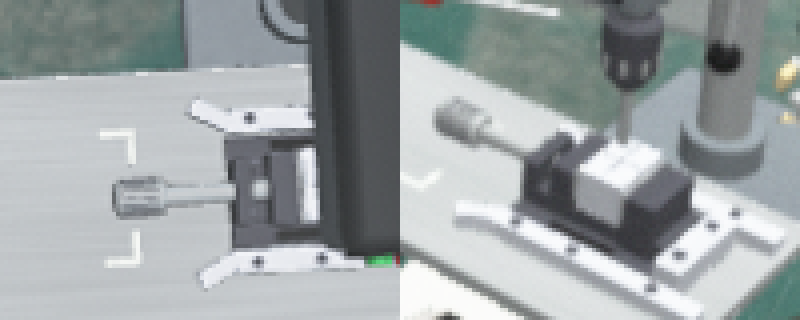

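The end picture shows the vise seated between the bars: the bit (625,115) is over the block (625,165), and the knob (140,195) is on the loading side. The stop held firm under a 19 N push.

```bash
python3 -c "
from station import bot
print(bot.sign_off())"
```

```text
the job is handed in; nothing more can be done
None
```

I set the vise down inside the corner marks, let go, then slid it home against the end stop with the block under the drill, and handed the job in at about 23 s; the sign-off gave no verdict.

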